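Lid the mixing pots in the studio

ROBOT

A 6-joint arm with a two-finger parallel gripper is mounted at the origin on the work surface. World frame = base frame: x ahead of the robot, y to its left, z up, the work surface at z = 0. Lengths are in mm, angles in rad, forces in N, time in s.
With the tool pointing down it reaches from about 300 to 1000 mm from the base axis. Payload 5.1 kg.
Tool frame: the origin (TCP) lies midway between the tips of the shut fingers; the grasp point (between the pads) lies 19 mm behind it; z points along the fingers, y is the line along which they close (so a half turn about z gives the same grasp; the last joint's range is limited). The gripper opens to 95 mm and grips with 3 to 60 N. Pads are 20 mm wide; open, the fingers measure 119 mm over their backs; the gripper's body (75 mm by 180 mm) begins 59 mm behind the grasp point.
Start: joints at [1.047, 0.124, 1.65, -0, 1.367, -0.083], TCP at [277.349, 587.845, 214.656] pointing down, gripper open.
Joint ranges: [-2.61, 2.61], [-1.02, 2.33], [0.03, 2.71], [-1.35, 4.49], [0.32, 2.68], [-2.91, 2.91]. Speed limits (rad/s): [2.57, 2.57, 3.14, 3.14, 3.14, 3.14].

INTERFACE

Orientations are given as a unit quaternion [w, x, y, z].
In Python, from bench import status, imaging, order gives the robot as it stands.
- The arm moves only by the tool play_rows, never from a script. Its argument "deltas" is a list of rows, each an object of numbers: "tx", "ty", "tz": the shift along the tool's x, y, z in m; "ax", "ay", "az": the turn, a rotation vector about the tool's x, y, z in rad; "grip": the opening, from 0 (shut) to 1 (fully open). A call has 1 to 5 rows; each row shifts and turns the commanded pose from where the row before left it, along the tool's axes as they then stand; what a row does not reach is not made up. A row lasts 1/12 s, in which the tool goes at most 41.7 mm and 7.16 degrees, less where a joint would pass 70% of its speed; a pose out of reach is approached as far as the arm can. A call is refused whole if a number of a shift passes 0.0417 or a number of a turn 0.125, either way. A call with a gripper value outside its range is refused whole. The fingers move at their own pace and stop on an object; "force" is the grip in N (left out, the last holds). Time passes only in rows, so rows that do not move let the fingers close. It gives the time, the measured TCP pose, the force, the opening and the grip force at its end, in the units of the state.
- status.get_state(): the state, without advancing time (a new reading comes with each control period).
- imaging.capture(name): name is "scene" or "top" or "wrist"; returns a dict with "color" (420x560x3 uint8, red, green, blue), "camera_matrix" (3x3 intrinsics, pixels), "R" (3x3) and "t" (3): a world point X has camera coordinates R X + t. Camera axes: x right, y down, z forward; pixel columns grow to the right and rows downward; lengths in mm; the calibration is good to about 2 mm. A picture is of the moment at which its call begins. There is no depth.
- order.job_done(): hands the job in; it is judged then, once.
The state is a dict: "time": time; "q": joint angles; "qvel": joint speeds; "joint_torque": joint torques, N m; "position": TCP position; "ee_rot": TCP orientation; "force": force on the tool from outside, world axes, zero at the start; "wrist_torque": the same for the moment, N m; "grip_width": opening from 0.0 (shut) to 1.0 (fully open); "gripper_force": force on a finger pad.
Only numpy, scipy, OpenCV 4.12 (cv2) and the standard library are available. Lean on these libraries where they do the work, as an engineer would, in place of code of your own. Each camera call takes 0.05 s, during which the arm holds its last target. There are 200 camera calls.

TASK

Close the two open mixing pots on the studio table for the night: put the large round lid on the round pot and the rectangular lid squarely on the rectangular tin, each properly seated on its rim. Leave both pots standing where they are; the little round lid fits neither and is not needed.

Things in the scene. Friction and masses are not known exactly. Their poses are not given: they have to be found in the camera images.
- round_pot: Open round pot of plain steel, loose, 90 mm across, 55 mm high, wall 4 mm (mouth 82 mm across). Origin: centre of its underside; z up. Its yaw means nothing.
- rect_tin: Open rectangular tin of plain steel, loose, 116 mm long (its x axis), 86 mm wide (its y axis), 55 mm high, wall 4 mm (mouth 108 by 78 mm). Origin: centre of its underside; z up. It stands at any yaw.
- round_lid: The larger of two round lids: loose steel plate 104 mm across, 5 mm thick, with a round wooden knob, 24 mm across, 30 mm tall, at its centre. A step 10 mm deep under the plate drops into the mouth (9 mm play all round). Lies upright on its step: plate top 15 mm, handle top 45 mm above the table. Origin: centre of the step's underside; z up. (The 68 mm one is a bystander.)
- rect_lid: Loose steel plate 128 (x) by 98 (y) by 5 mm with a wooden bar handle at its centre, 60 mm long (x), 16 wide (y), 30 tall. A step 10 mm deep under the plate drops into the mouth (9 mm play all round). Lies upright on its step: plate top 15 mm, handle top 45 mm above the table. Origin: centre of the step's underside; z up. Fits the tin either way round, long side along long side.
Mind the look-alikes: they are no part of the job. Leave any pink or yellow look-alike of the round_lid alone.

How it is judged (in metres and radians):
At the end, for the whole second after the job is handed in: Each lid on its pot: centres within 15 mm, lid underside 40 to 50 mm above the pot's (45 when seated), within 7 degrees of level, the rectangular one within 14 degrees of the tin's long side, either way round; pots upright on the table within 50 mm of their start; all at rest (horizontal distance between round_lid and round_pot below 0.015 m and z of round_lid in the frame of round_pot between 0.04 and 0.05 m and angle between each of round_lid, round_pot, rect_lid, rect_tin's own z axis and vertical below 0.12 rad and linear speed of each of round_lid, round_pot, rect_lid, rect_tin below 0.02 m/s and height (world z) of each of round_pot, rect_tin below 0.01 m and distance of each of round_pot, rect_tin from where it was at the start of the episode below 0.05 m and horizontal distance between rect_lid and rect_tin below 0.015 m and z of rect_lid in the frame of rect_tin between 0.04 and 0.05 m and angle between the x axis of rect_lid and the x axis of rect_tin, either way round below 0.24 rad); the robot touches nothing.
It also fails if it takes over 64 s, if anything falls off the work surface, if the arm or the gripper's body presses on something with over 40 N, if the wrist force passes 120 N, or if a joint passes its speed limit or range.

## Working session

There is one attempt and no reset: what is moved stays moved. The work goes in short steps, Python scripts to look and compute and a tool call to move; the robot and the scene stay as the last step left them, time stands still between calls to the robot, and variables do not carry over. Pictures are saved under pics/ and viewed, at most 10 in all, crops included, and the job is handed in when it is done.

Besides the shell and the picture viewer there is one more tool, called after "Call:" by a JSON object that holds its "fn" and its "kwargs", one argument or row to a line. play_rows: Moves the arm, as the interface text tells. Its arguments: {"type":"object","properties":{"deltas":{"type":"array"},"force":{"type":"number"}},"required":["deltas"]}

```bash
mkdir -p pics; cat > h.py <<'E'
import numpy as np, cv2
from bench import status, imaging, order
def cap(n,f=None):
    c=imaging.capture(n)
    if f: cv2.imwrite('pics/'+f,c['color'][:,:,::-1])
    return c
def ray(c,u,v,z):
    K=np.array(c['camera_matrix']);R=np.array(c['R']);t=np.array(c['t'])
    o=-R.T@t; d=R.T@np.linalg.solve(K,[u,v,1.]); return o+d*(z-o[2])/d[2]
E
python3 - <<'E'
from h import *
a=cap('top','top1.png');b=cap('scene','scene1.png')
import pickle;pickle.dump((a,b),open('c0.pkl','wb'))
print(status.get_state())
for c in(a,b):print(-np.array(c['R']).T@c['t'],ray(c,280,210,0))
cv2.imwrite('pics/both.png',cv2.resize(np.hstack([a['color'],b['color']])[:,:,::-1],(800,300)))
E
```

```text
{'time': 0.1, 'q': array([ 1.04740203e+00,  1.24463446e-01,  1.65153322e+00, -2.88749805e-05,
        1.36752800e+00, -8.25968488e-02]), 'qvel': array([-0.00137599, -0.00019686, -0.00163387,  0.00048094,  0.00052614,
        0.00186295]), 'joint_torque': array([ 2.72940742e-04, -4.18880761e+01, -3.61096609e+01,  7.76339346e-02,
        4.61279985e-02, -8.42527720e-05]), 'position': array([277.06572493, 587.34005513, 213.49723586]), 'ee_rot': array([-2.74743217e-04,  2.18615762e-01,  9.75810543e-01, -9.26217057e-04]), 'force': array([ 0.64696949,  0.53982665, -0.0944835 ]), 'wrist_torque': array([-0.00324796,  0.0292675 , -0.00628156]), 'gripper_force': 0.0, 'grip_width': 1.0017726313077804}
[260.16956883   4.8017653  940.51883971] [461.39448552  15.24440922   0.        ]
[1263.36504544  199.7156659  1033.62873903] [424.83732621  -0.9361703    0.        ]
```

View pics/top1.png

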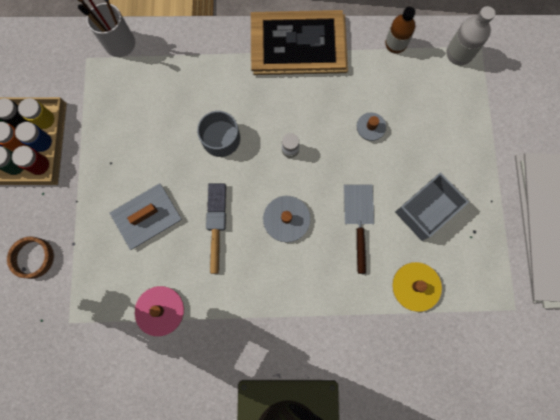

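View pics/scene1.png

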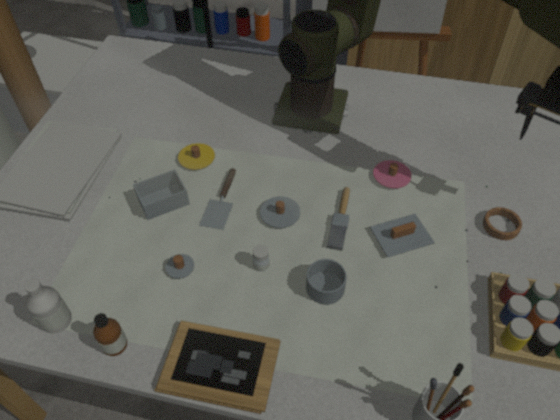

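The top view shows these candidates:
- **Round lids:** grey at (288,219), small grey at (372,126), pink at (160,311), yellow at (417,287). The large plain steel one at (288,219) is meant. The small one is only 68 mm, and pink and yellow are look-alikes.
- **Rectangular lid:** (147,216)
- **Round pot:** (219,133)
- **Tin:** (432,207)

Next I measure each one and confirm in a crop.

```bash
cat > m.py <<'E'
from h import *
import pickle
a,b=pickle.load(open('c0.pkl','rb'))
im=a['color'];lab=cv2.cvtColor(im,cv2.COLOR_RGB2LAB).astype(int);hsv=cv2.cvtColor(im,cv2.COLOR_RGB2HSV)
for n,(u,v) in dict(lid=(300,225),bg=(330,170),rl=(160,225),pot=(219,116),tin=(435,205),tinrim=(403,207)).items(): print(n,lab[v,u],hsv[v,u])
m=((lab[...,2]<130)&(lab[...,0]<150)).astype(np.uint8)*255
o=im[:,:,::-1].copy()
for n,(u,v),z in [('lid',(288,219),15),('pot',(219,133),55),('rl',(147,216),15),('tin',(432,207),55),('small',(372,126),15)]:
    w=np.zeros_like(m);r=48 if n in('rl','tin') else 36
    if n=='small': r=20
    cv2.circle(w,(u,v),r,255,-1)
    cs,_=cv2.findContours(cv2.morphologyEx(m&w,cv2.MORPH_CLOSE,np.ones((5,5))),cv2.RETR_EXTERNAL,cv2.CHAIN_APPROX_NONE)
    c=max(cs,key=cv2.contourArea);cv2.drawContours(o,[c],-1,(0,255,0),1)
    P=np.array([ray(a,*p[0],z)[:2] for p in c]).astype(np.float32)
    print(n,cv2.minEnclosingCircle(P),cv2.minAreaRect(P))
    rc=cv2.boxPoints(cv2.minAreaRect(P));print(rc.round().tolist() if n in('rl','tin') else '')
cv2.imwrite('pics/crop1.png',cv2.resize(o[90:260,100:480],None,fx=2.1,fy=2.1,interpolation=cv2.INTER_CUBIC))
E
python3 m.py
```

```text
lid [ 92 128 125] [107  20  89]
bg [178 126 134] [ 30  18 171]
rl [133 127 124] [105  23 131]
pot [ 43 129 125] [114  28  46]
tin [126 127 124] [106  23 124]
tinrim [117 127 126] [101  18 112]
lid ((439.515625, 1.0371148586273193), 52.07986068725586) ((438.63372802734375, 0.8321762084960938), (102.36383819580078, 102.81145477294922), 0.057542603462934494)

pot ((621.3157958984375, 147.1602020263672), 54.08934020996094) ((620.777099609375, 149.32952880859375), (107.74956512451172, 88.0097427368164), 19.452959060668945)

rl ((444.5738830566406, 311.13116455078125), 77.98268127441406) ((444.8809509277344, 310.41943359375), (98.27729034423828, 128.6226043701172), 32.198219299316406)
[[369.0, 339.0], [438.0, 230.0], [521.0, 282.0], [452.0, 391.0]]
tin ((457.54473876953125, -304.4938049316406), 77.09037017822266) ((457.4543151855469, -304.0232238769531), (87.47996520996094, 134.17698669433594), 40.60911560058594)
[[381.0, -282.0], [468.0, -383.0], [534.0, -326.0], [447.0, -225.0]]
small ((654.0579223632812, -192.1761932373047), 34.250240325927734) ((653.3057861328125, -191.76788330078125), (63.87421798706055, 65.9116439819336), 88.20834350585938)
```

View pics/crop1.png

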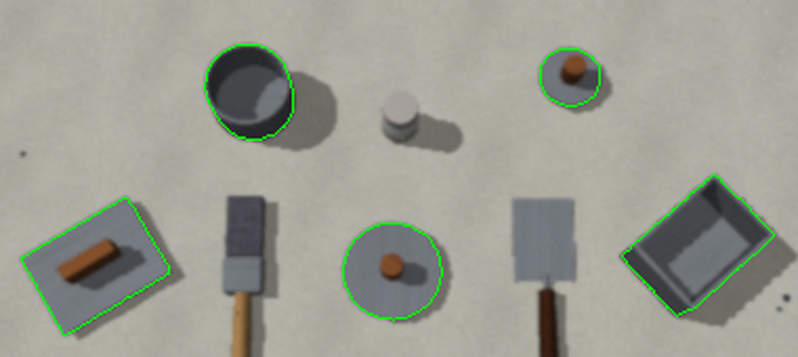

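The outlines confirm the choice: the lid at (288,219) measures 103 to 104 mm across, and the small one about 65 mm. I'll do the rectangular lid first. This moves above it and turns, then takes one close look.

Call:
{"fn": "play_rows", "kwargs": {
  "deltas": [
    {"tx": -0.027, "ty": -0.018, "grip": 0.6},
    {"tx": -0.027, "ty": -0.018},
    {"tx": -0.027, "ty": -0.018},
    {"tx": -0.027, "ty": -0.018},
    {"tx": -0.027, "ty": -0.018}
  ],
  "force": 30
}}

```text
schema error: expected keys tx, ty, tz, ax, ay, az, grip
```

Call:
{"fn": "play_rows", "kwargs": {
  "deltas": [
    {"tx": -0.027, "ty": -0.018},
    {"tx": -0.027, "ty": -0.018},
    {"tx": -0.027, "ty": -0.018},
    {"tx": -0.027, "ty": -0.018},
    {"tx": -0.027, "ty": -0.018}
  ]
}}

```text
schema error: expected keys tx, ty, tz, ax, ay, az, grip
```

Call:
{"fn": "play_rows", "kwargs": {
  "deltas": [
    {"az": 0.113},
    {"az": 0.113},
    {"az": 0.113},
    {"az": 0.113},
    {"az": 0.113}
  ]
}}

```text
schema error: expected keys tx, ty, tz, ax, ay, az, grip
```

Call:
{"fn": "play_rows", "kwargs": {
  "deltas": [
    {},
    {},
    {}
  ]
}}

```text
schema error: expected keys tx, ty, tz, ax, ay, az, grip
```

```bash
cat >> h.py <<'E'
from scipy.spatial.transform import Rotation as Ro
def tool(target=None,yaw=None):
    s=status.get_state();p=s['position'];R=Ro.from_quat(s['ee_rot'],scalar_first=True).as_matrix()
    y=np.degrees(np.arctan2(R[1,1],R[0,1]));print('t',round(s['time'],2),'tcp',p.round(1),'yawY',y.round(1),'z',R[:,2].round(3),'F',np.round(s['force'],1),'grip',round(s['grip_width'],3))
    if target is not None: print('delta tool mm',(R.T@(np.array(target)-p)).round(1))
    if yaw is not None: print('az',round(-np.radians((yaw-y+90)%180-90),3))
E
python3 - <<'E'
from h import *
tool([445,310.5,18],32.4)
c=cap('wrist','w1.png');print(-np.array(c['R']).T@c['t'],c['camera_matrix'])
im=c['color'];lab=cv2.cvtColor(im,cv2.COLOR_RGB2LAB).astype(int)
K=np.array(c['camera_matrix'])
p=K@(np.array(c['R'])@[445,310.5,45]+c['t']);print('handle exp px',p[:2]/p[2])
m=(((lab[...,1]>138)&(lab[...,2]>138))*255).astype(np.uint8)
cs,_=cv2.findContours(m,cv2.RETR_EXTERNAL,cv2.CHAIN_APPROX_NONE)
for k in sorted(cs,key=cv2.contourArea)[-3:]:
    P=np.array([ray(c,*q[0],45)[:2] for q in k]).astype(np.float32);r=cv2.minAreaRect(P);print(cv2.contourArea(k),r,cv2.boundingRect(k),cv2.boxPoints(r).round().tolist())
E
```

```text
t 0.1 tcp [277.1 587.3 213.5] yawY 64.7 z [-0.001 -0.002 -1.   ] F [ 0.6  0.5 -0.1] grip 1.002
delta tool mm [-270.  -178.4  195.8]
az 0.565
[208.52901632 619.54297458 384.89344952] [[310.97949845   0.         279.87669606]
 [  0.         310.97949845 205.60779137]
 [  0.           0.           1.        ]]
handle exp px [148.81888992 383.9034486 ]
95.0 ((368.9117126464844, 587.3311157226562), (7.6900482177734375, 34.89533233642578), 47.085758209228516) (306, 244, 13, 26) [[354.0, 596.0], [379.0, 573.0], [384.0, 578.0], [359.0, 602.0]]
143.0 ((328.3087158203125, 591.0228881835938), (45.156898498535156, 10.905843734741211), 27.297807693481445) (286, 217, 31, 25) [[306.0, 586.0], [311.0, 576.0], [351.0, 597.0], [346.0, 606.0]]
206.0 ((351.80560302734375, 530.45361328125), (67.82394409179688, 22.066957473754883), 10.742892265319824) (250, 238, 39, 44) [[316.0, 535.0], [321.0, 513.0], [387.0, 526.0], [383.0, 548.0]]
```

View pics/w1.png

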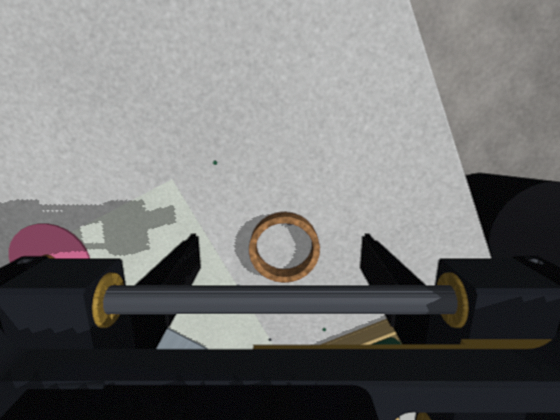

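The move was refused because each row needs all seven keys. The picture is from the start pose: a wooden ring at (285,247) between the fingers, with the gripper bar at row 300. Sending the move again with full rows.

Call:
{"fn": "play_rows", "kwargs": {
  "deltas": [
    {"tx": -0.027, "ty": -0.018, "tz": 0, "ax": 0, "ay": 0, "az": 0, "grip": 0.6},
    {"tx": -0.027, "ty": -0.018, "tz": 0, "ax": 0, "ay": 0, "az": 0, "grip": 0.6},
    {"tx": -0.027, "ty": -0.018, "tz": 0, "ax": 0, "ay": 0, "az": 0, "grip": 0.6},
    {"tx": -0.027, "ty": -0.018, "tz": 0, "ax": 0, "ay": 0, "az": 0, "grip": 0.6},
    {"tx": -0.027, "ty": -0.018, "tz": 0, "ax": 0, "ay": 0, "az": 0, "grip": 0.6}
  ],
  "force": 30
}}

```text
time: 0.57
position: [361.3, 447.4, 214.2]
ee_rot: [-0.0, 0.218, 0.976, -0.0]
force: [0.2, -0.2, 0.5]
grip_width: 0.704
gripper_force: 0.0
```

Call:
{"fn": "play_rows", "kwargs": {
  "deltas": [
    {"tx": -0.027, "ty": -0.018, "tz": 0, "ax": 0, "ay": 0, "az": 0, "grip": 0.6},
    {"tx": -0.027, "ty": -0.018, "tz": 0, "ax": 0, "ay": 0, "az": 0, "grip": 0.6},
    {"tx": -0.027, "ty": -0.018, "tz": 0, "ax": 0, "ay": 0, "az": 0, "grip": 0.6},
    {"tx": -0.027, "ty": -0.018, "tz": 0, "ax": 0, "ay": 0, "az": 0, "grip": 0.6},
    {"tx": -0.027, "ty": -0.018, "tz": 0, "ax": 0, "ay": 0, "az": 0, "grip": 0.6}
  ]
}}

```text
time: 0.98
position: [445.1, 308.3, 214.4]
ee_rot: [-0.0, 0.219, 0.976, -0.0]
force: [0.1, 0.8, -0.8]
grip_width: 0.596
gripper_force: 0.0
```

Call:
{"fn": "play_rows", "kwargs": {
  "deltas": [
    {"tx": 0, "ty": 0, "tz": 0, "ax": 0, "ay": 0, "az": 0.113, "grip": 0.6},
    {"tx": 0, "ty": 0, "tz": 0, "ax": 0, "ay": 0, "az": 0.113, "grip": 0.6},
    {"tx": 0, "ty": 0, "tz": 0, "ax": 0, "ay": 0, "az": 0.113, "grip": 0.6},
    {"tx": 0, "ty": 0, "tz": 0, "ax": 0, "ay": 0, "az": 0.113, "grip": 0.6},
    {"tx": 0, "ty": 0, "tz": 0, "ax": 0, "ay": 0, "az": 0.113, "grip": 0.6}
  ]
}}

```text
time: 1.4
position: [444.6, 309.6, 214.3]
ee_rot: [-0.0, 0.485, 0.875, -0.0]
force: [-0.7, -0.7, 0.5]
grip_width: 0.601
gripper_force: 0.0
```

Call:
{"fn": "play_rows", "kwargs": {
  "deltas": [
    {"tx": 0, "ty": 0, "tz": 0, "ax": 0, "ay": 0, "az": 0, "grip": 0.6},
    {"tx": 0, "ty": 0, "tz": 0, "ax": 0, "ay": 0, "az": 0, "grip": 0.6},
    {"tx": 0, "ty": 0, "tz": 0, "ax": 0, "ay": 0, "az": 0, "grip": 0.6}
  ]
}}

```text
time: 1.65
position: [444.6, 309.8, 214.5]
ee_rot: [-0.0, 0.481, 0.877, -0.0]
force: [-0.3, -0.1, 0.7]
grip_width: 0.601
gripper_force: 0.0
```

```bash
python3 - <<'E'
from h import *
tool([445,310.5,18],32.4)
c=cap('wrist','w2.png');print(-np.array(c['R']).T@c['t'])
im=c['color'];lab=cv2.cvtColor(im,cv2.COLOR_RGB2LAB).astype(int)
m=(((lab[...,1]>138)&(lab[...,2]>138))*255).astype(np.uint8)
cs,_=cv2.findContours(m,cv2.RETR_EXTERNAL,cv2.CHAIN_APPROX_NONE)
for k in sorted(cs,key=cv2.contourArea)[-3:]:
    P=np.array([ray(c,*q[0],45)[:2] for q in k]).astype(np.float32);r=cv2.minAreaRect(P);print(cv2.contourArea(k),r,cv2.boundingRect(k))
E
```

```text
t 1.65 tcp [444.6 309.8 214.5] yawY 32.5 z [-0. -0. -1.] F [-0.3 -0.1  0.7] grip 0.601
delta tool mm [  0.4   0.8 196.5]
az 0.002
[403.85251644 373.41776031 385.82031266]
445.5 ((245.19094848632812, 275.382568359375), (34.459739685058594, 22.970626831054688), 54.5074462890625) (88, 107, 34, 23)
618.0 ((444.7392883300781, 313.66912841796875), (14.450077056884766, 59.32521438598633), 32.28447723388672) (276, 159, 14, 53)
1519.5 ((553.362548828125, 552.9702758789062), (58.93518829345703, 49.076133728027344), 47.26533126831055) (475, 9, 62, 62)
```

View pics/w2.png

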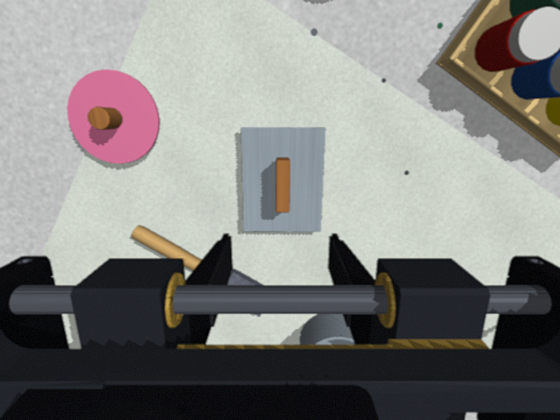

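The wrist view shows the rectangular lid at (282,180) with its bar handle at (283,185), square to the fingers. I'll shift about 2 mm, go down and grip.

Call:
{"fn": "play_rows", "kwargs": {
  "deltas": [
    {"tx": 0.001, "ty": 0.001, "tz": 0.04, "ax": 0, "ay": 0, "az": 0, "grip": 0.6},
    {"tx": 0.001, "ty": 0, "tz": 0.04, "ax": 0, "ay": 0, "az": 0, "grip": 0.6},
    {"tx": 0, "ty": 0, "tz": 0.04, "ax": 0, "ay": 0, "az": 0, "grip": 0.6},
    {"tx": 0, "ty": 0, "tz": 0.04, "ax": 0, "ay": 0, "az": 0, "grip": 0.6},
    {"tx": 0, "ty": 0, "tz": 0.02, "ax": 0, "ay": 0, "az": 0, "grip": 0.6}
  ]
}}

```text
time: 2.12
position: [441.3, 310.3, 29.3]
ee_rot: [-0.002, 0.481, 0.877, -0.003]
force: [-0.6, 0.2, -1.1]
grip_width: 0.602
gripper_force: 0.0
```

Call:
{"fn": "play_rows", "kwargs": {
  "deltas": [
    {"tx": 0, "ty": 0, "tz": 0.01, "ax": 0, "ay": 0, "az": 0, "grip": 0.6},
    {"tx": 0, "ty": 0, "tz": 0.005, "ax": 0, "ay": 0, "az": 0, "grip": 0.6},
    {"tx": 0, "ty": 0, "tz": 0, "ax": 0, "ay": 0, "az": 0, "grip": 0.6},
    {"tx": 0, "ty": 0, "tz": 0, "ax": 0, "ay": 0, "az": 0, "grip": 0},
    {"tx": 0, "ty": 0, "tz": 0, "ax": 0, "ay": 0, "az": 0, "grip": 0}
  ]
}}

```text
time: 2.53
position: [446.2, 313.1, 22.0]
ee_rot: [0.001, 0.482, 0.876, 0.002]
force: [-0.9, 0.0, 0.2]
grip_width: 0.514
gripper_force: 0.0
```

Call:
{"fn": "play_rows", "kwargs": {
  "deltas": [
    {"tx": 0, "ty": 0, "tz": 0, "ax": 0, "ay": 0, "az": 0, "grip": 0},
    {"tx": 0, "ty": 0, "tz": 0, "ax": 0, "ay": 0, "az": 0, "grip": 0},
    {"tx": 0, "ty": 0, "tz": 0, "ax": 0, "ay": 0, "az": 0, "grip": 0},
    {"tx": 0, "ty": 0, "tz": 0, "ax": 0, "ay": 0, "az": 0, "grip": 0},
    {"tx": 0, "ty": 0, "tz": 0, "ax": 0, "ay": 0, "az": 0, "grip": 0}
  ]
}}

```text
time: 2.95
position: [444.9, 312.3, 20.0]
ee_rot: [0.0, 0.482, 0.876, 0.0]
force: [1.7, 2.3, -0.5]
grip_width: 0.166
gripper_force: 12.8
```

Call:
{"fn": "play_rows", "kwargs": {
  "deltas": [
    {"tx": 0, "ty": 0, "tz": 0, "ax": 0, "ay": 0, "az": 0, "grip": 0},
    {"tx": 0, "ty": 0, "tz": 0, "ax": 0, "ay": 0, "az": 0, "grip": 0},
    {"tx": 0, "ty": 0, "tz": -0.01, "ax": 0, "ay": 0, "az": 0, "grip": 0},
    {"tx": 0, "ty": 0, "tz": -0.02, "ax": 0, "ay": 0, "az": 0, "grip": 0},
    {"tx": 0, "ty": 0, "tz": -0.025, "ax": 0, "ay": 0, "az": 0, "grip": 0}
  ]
}}

```text
time: 3.37
position: [442.4, 310.8, 73.1]
ee_rot: [-0.002, 0.482, 0.876, -0.003]
force: [0.9, 0.2, -0.8]
grip_width: 0.168
gripper_force: 30.0
```

Call:
{"fn": "play_rows", "kwargs": {
  "deltas": [
    {"tx": 0, "ty": 0, "tz": -0.025, "ax": 0, "ay": 0, "az": 0, "grip": 0},
    {"tx": 0, "ty": 0, "tz": -0.025, "ax": 0, "ay": 0, "az": 0, "grip": 0},
    {"tx": 0, "ty": 0, "tz": -0.02, "ax": 0, "ay": 0, "az": 0, "grip": 0},
    {"tx": 0, "ty": 0, "tz": -0.01, "ax": 0, "ay": 0, "az": 0, "grip": 0},
    {"tx": 0, "ty": 0, "tz": 0, "ax": 0, "ay": 0, "az": 0, "grip": 0}
  ]
}}

```text
time: 3.78
position: [445.8, 312.8, 157.8]
ee_rot: [0.001, 0.482, 0.876, 0.002]
force: [-0.1, 1.0, -1.6]
grip_width: 0.169
gripper_force: 30.0
```

```bash
python3 - <<'E'
from h import *
import pickle
tool([463,-310.5,150],40.6)
# refine pot rim centres from the first top view at z=55 using far edges
a,b=pickle.load(open('c0.pkl','rb'))
im=a['color'];lab=cv2.cvtColor(im,cv2.COLOR_RGB2LAB).astype(int)
m=((lab[...,2]<130)&(lab[...,0]<150)).astype(np.uint8)*255
w=np.zeros_like(m);cv2.circle(w,(219,133),36,255,-1)
cs,_=cv2.findContours(m&w,cv2.RETR_EXTERNAL,cv2.CHAIN_APPROX_NONE);k=max(cs,key=cv2.contourArea)
P=np.array([ray(a,*p[0],55)[:2] for p in k]);cam=np.array([260,5.]);u=P.mean(0)-cam;u/=np.linalg.norm(u);n=np.array([-u[1],u[0]])
print('pot',u*((P@u).max()-45)+n*((P@n).max()+(P@n).min())/2, np.ptp(P@n))
E
```

```text
t 3.78 tcp [445.8 312.8 157.8] yawY 32.4 z [ 0.004  0.002 -1.   ] F [-0.1  1.  -1.6] grip 0.169
delta tool mm [-535.6 -319.3    6.3]
az -0.144
pot [628.94396575 152.45560088] 88.05395375174476
```

I'll carry the lid past the tin by 110 mm so the wrist camera can see the tin.

Call:
{"fn": "play_rows", "kwargs": {
  "deltas": [
    {"tx": -0.016, "ty": -0.008, "tz": -0.002, "ax": 0, "ay": 0, "az": 0, "grip": 0},
    {"tx": -0.0323, "ty": -0.016, "tz": -0.002, "ax": 0, "ay": 0, "az": 0, "grip": 0},
    {"tx": -0.0323, "ty": -0.016, "tz": -0.002, "ax": 0, "ay": 0, "az": 0, "grip": 0},
    {"tx": -0.0323, "ty": -0.016, "tz": -0.002, "ax": 0, "ay": 0, "az": 0, "grip": 0},
    {"tx": -0.0323, "ty": -0.016, "tz": -0.002, "ax": 0, "ay": 0, "az": 0, "grip": 0}
  ]
}}

```text
time: 4.2
position: [460.0, 149.3, 162.5]
ee_rot: [-0.001, 0.482, 0.876, -0.001]
force: [0.9, -0.2, -0.7]
grip_width: 0.168
gripper_force: 30.0
```

Call:
{"fn": "play_rows", "kwargs": {
  "deltas": [
    {"tx": -0.0323, "ty": -0.016, "tz": -0.002, "ax": 0, "ay": 0, "az": 0, "grip": 0},
    {"tx": -0.0323, "ty": -0.016, "tz": -0.002, "ax": 0, "ay": 0, "az": 0, "grip": 0},
    {"tx": -0.0323, "ty": -0.016, "tz": -0.002, "ax": 0, "ay": 0, "az": 0, "grip": 0},
    {"tx": -0.0323, "ty": -0.016, "tz": -0.002, "ax": 0, "ay": 0, "az": 0, "grip": 0},
    {"tx": -0.0323, "ty": -0.016, "tz": -0.002, "ax": 0, "ay": 0, "az": 0, "grip": 0}
  ]
}}

```text
time: 4.62
position: [478.9, -29.9, 172.6]
ee_rot: [-0.002, 0.482, 0.876, -0.001]
force: [2.1, 0.2, -2.6]
grip_width: 0.167
gripper_force: 30.0
```

Call:
{"fn": "play_rows", "kwargs": {
  "deltas": [
    {"tx": -0.0323, "ty": -0.016, "tz": -0.002, "ax": 0, "ay": 0, "az": 0, "grip": 0},
    {"tx": -0.0323, "ty": -0.016, "tz": -0.002, "ax": 0, "ay": 0, "az": 0, "grip": 0},
    {"tx": -0.0323, "ty": -0.016, "tz": -0.002, "ax": 0, "ay": 0, "az": 0, "grip": 0},
    {"tx": -0.0323, "ty": -0.016, "tz": -0.002, "ax": 0, "ay": 0, "az": 0, "grip": 0},
    {"tx": -0.0323, "ty": -0.016, "tz": -0.002, "ax": 0, "ay": 0, "az": 0, "grip": 0}
  ]
}}

```text
time: 5.03
position: [498.0, -208.9, 182.5]
ee_rot: [-0.002, 0.482, 0.876, 0.0]
force: [0.6, 0.3, -0.7]
grip_width: 0.167
gripper_force: 30.0
```

Call:
{"fn": "play_rows", "kwargs": {
  "deltas": [
    {"tx": -0.0323, "ty": -0.016, "tz": -0.002, "ax": 0, "ay": 0, "az": 0, "grip": 0},
    {"tx": -0.0323, "ty": -0.016, "tz": -0.002, "ax": 0, "ay": 0, "az": 0, "grip": 0},
    {"tx": -0.0323, "ty": -0.016, "tz": -0.002, "ax": 0, "ay": 0, "az": 0, "grip": 0},
    {"tx": -0.0323, "ty": -0.016, "tz": -0.002, "ax": 0, "ay": 0, "az": 0, "grip": 0},
    {"tx": -0.0323, "ty": -0.016, "tz": -0.002, "ax": 0, "ay": 0, "az": 0, "grip": 0}
  ]
}}

```text
time: 5.45
position: [517.1, -387.9, 191.9]
ee_rot: [-0.002, 0.482, 0.876, 0.001]
force: [0.4, 0.0, -2.1]
grip_width: 0.166
gripper_force: 30.0
```

Call:
{"fn": "play_rows", "kwargs": {
  "deltas": [
    {"tx": -0.016, "ty": -0.008, "tz": -0.002, "ax": 0, "ay": 0, "az": 0, "grip": 0},
    {"tx": 0, "ty": 0, "tz": 0, "ax": 0, "ay": 0, "az": -0.072, "grip": 0},
    {"tx": 0, "ty": 0, "tz": 0, "ax": 0, "ay": 0, "az": -0.072, "grip": 0},
    {"tx": 0, "ty": 0, "tz": 0, "ax": 0, "ay": 0, "az": 0, "grip": 0},
    {"tx": 0, "ty": 0, "tz": 0, "ax": 0, "ay": 0, "az": 0, "grip": 0}
  ]
}}

```text
time: 5.87
position: [519.2, -404.0, 194.4]
ee_rot: [-0.002, 0.419, 0.908, 0.001]
force: [-0.3, 0.3, -2.3]
grip_width: 0.167
gripper_force: 30.0
```

```bash
python3 - <<'E'
from h import *
import pickle
tool([463,-310.5,150],40.6)
c=cap('wrist','w3.png');pickle.dump(c,open('c3.pkl','wb'))
t=cap('top','t3.png')
E
```

```text
t 5.87 tcp [ 519.2 -404.   194.4] yawY 40.5 z [-0.003  0.002 -1.   ] F [-0.3  0.3 -2.3] grip 0.167
delta tool mm [107.4  18.1  44.8]
az -0.002
```

View pics/w3.png

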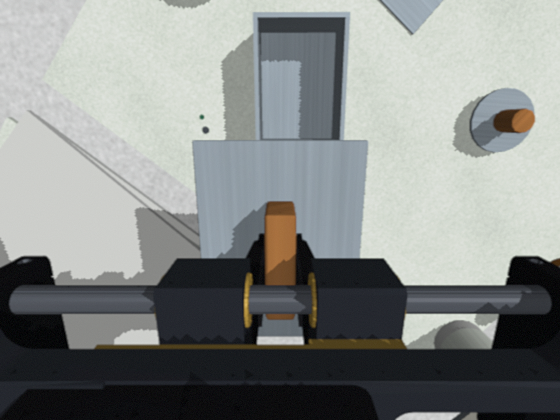

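The lid hangs level at (280,200). The tin is ahead of it, with its far rim corners at (254,13) and (349,13). I cast those onto the rim plane.

```bash
python3 - <<'E'
from h import *
import pickle
c=pickle.load(open('c3.pkl','rb'))
im=c['color'];lab=cv2.cvtColor(im,cv2.COLOR_RGB2LAB).astype(int)
for v in (30,60,90,120): print(v,''.join('%4d'%x for x in lab[v,240:275:1,2]),'|',''.join('%4d'%x for x in lab[v,332:358,2]))
for v in (30,90): print(v,''.join('%4d'%x for x in lab[v,244:270,0]),'|',''.join('%4d'%x for x in lab[v,332:358,0]))
L=ray(c,254,12.5,55)[:2];Rr=ray(c,349,12.5,55)[:2];d=Rr-L
print(L,Rr,np.linalg.norm(d),np.degrees(np.arctan2(*d[::-1])))
ll=ray(c,254,130,55)[:2];e=L-ll;print('left edge dir',np.degrees(np.arctan2(*e[::-1])))
E
```

```text
30  132 132 132 132 132 132 133 132 132 133 132 132 131 126 122 122 122 123 124 125 125 126 125 125 125 125 125 124 126 125 125 126 125 125 125 |  125 125 126 125 126 125 126 126 126 125 125 126 124 122 122 121 123 129 132 132 131 131 131 131 131 132
60  131 131 131 131 131 132 131 132 131 131 131 131 131 128 124 122 121 122 123 124 124 123 124 124 123 123 122 122 123 124 124 124 123 124 124 |  124 124 124 125 124 125 125 126 125 125 126 123 123 122 123 126 130 132 131 131 130 131 132 133 132 132
90  131 130 131 131 131 131 131 132 131 131 131 131 132 131 126 123 122 122 123 124 124 123 122 122 122 122 121 122 122 121 122 122 121 121 122 |  124 124 126 125 125 126 125 125 125 125 122 122 122 124 129 132 133 132 132 132 132 132 133 132 132 132
120  131 131 131 131 131 131 131 131 131 131 131 131 131 132 130 125 122 122 123 122 124 124 123 122 122 122 122 122 122 122 122 122 122 122 122 |  125 125 125 125 125 125 125 125 124 122 121 122 126 131 132 131 132 133 133 132 132 133 131 130 131 132
30  221 222 220 219 218 218 220 218 212 193 176 176 174 148 100  67  59  62  62  62  63  61  61  60  65  61 |   61  64  61  62  65  63  65  63  64  63  60  68 109 156 174 174 181 207 224 224 223 226 227 225 222 220
90  156 154 155 156 158 160 161 159 157 154 164 172 177 175 157 125 107 127 158 168 171 170 172 173 172 170 |  117  92  66  61  63  66  63  61  63  98 151 174 176 180 205 216 217 219 220 220 217 217 218 219 218 217
[ 393.16530288 -292.77482866] [ 457.17516356 -238.19945569] 84.11737988730056 40.45120312830051
left edge dir 129.20548736279
```

```bash
python3 - <<'E'
from h import *
import pickle
c=pickle.load(open('c3.pkl','rb'))
M=[]
for v,l,r in((30,252.9,349),(60,253.2,347.6),(90,253.9,346.1),(120,254.6,344.7)):
    L,R=ray(c,l,v,55)[:2],ray(c,r,v,55)[:2];M.append((L+R)/2);print(np.linalg.norm(L-R).round(1),M[-1].round(1))
M=np.array(M);d=M[0]-M[-1];d/=np.linalg.norm(d);print('long axis deg',np.degrees(np.arctan2(*d[::-1])))
f=ray(c,301,12.5,55)[:2];print('far edge',f,'center',f-58*d)
tool(np.r_[f-58*d,150],np.degrees(np.arctan2(*d[::-1]))-90)
E
```

```text
86.2 [ 434.  -276.2]
86.7 [ 450.  -295.1]
86.7 [ 466.9 -314.7]
86.9 [ 484.7 -335.4]
long axis deg 130.5888094552652
far edge [ 424.83977271 -265.76889572] center [ 462.5760755  -309.81400274]
t 5.97 tcp [ 519.6 -404.   195.4] yawY 40.6 z [-0.001  0.001 -1.   ] F [ 0.4  0.5 -1.6] grip 0.165
delta tool mm [108.5  17.9  45.6]
az -0.0
```

Tin centre is (462.6,-309.8) and the yaw already matches. Move over it and lower.

Call:
{"fn": "play_rows", "kwargs": {
  "deltas": [
    {"tx": 0.02, "ty": 0.0035, "tz": 0.01, "ax": 0, "ay": 0, "az": 0, "grip": 0},
    {"tx": 0.03, "ty": 0.005, "tz": 0.02, "ax": 0, "ay": 0, "az": 0, "grip": 0},
    {"tx": 0.03, "ty": 0.005, "tz": 0.02, "ax": 0, "ay": 0, "az": 0, "grip": 0},
    {"tx": 0.0285, "ty": 0.0045, "tz": 0.02, "ax": 0, "ay": 0, "az": 0, "grip": 0},
    {"tx": 0, "ty": 0, "tz": 0.01, "ax": 0, "ay": 0, "az": 0, "grip": 0}
  ]
}}

```text
time: 6.38
position: [458.2, -304.4, 111.4]
ee_rot: [-0.005, 0.417, 0.909, 0.002]
force: [0.1, -0.1, -2.7]
grip_width: 0.171
gripper_force: 30.0
```

Call:
{"fn": "play_rows", "kwargs": {
  "deltas": [
    {"tx": 0, "ty": 0, "tz": 0, "ax": 0, "ay": 0, "az": 0, "grip": 0},
    {"tx": 0, "ty": 0, "tz": 0, "ax": 0, "ay": 0, "az": 0, "grip": 0},
    {"tx": 0, "ty": 0, "tz": 0.01, "ax": 0, "ay": 0, "az": 0, "grip": 0},
    {"tx": 0, "ty": 0, "tz": 0.01, "ax": 0, "ay": 0, "az": 0, "grip": 0},
    {"tx": 0, "ty": 0, "tz": 0, "ax": 0, "ay": 0, "az": 0, "grip": 0}
  ]
}}

```text
time: 6.8
position: [462.6, -310.6, 95.0]
ee_rot: [-0.001, 0.418, 0.908, 0.0]
force: [-0.8, 1.0, -2.1]
grip_width: 0.167
gripper_force: 30.0
```

```bash
python3 - <<'E'
from h import *
tool([462.6,-309.8,66],40.6)
E
```

```text
t 6.8 tcp [ 462.6 -310.6   95. ] yawY 40.6 z [-0.002  0.001 -1.   ] F [-0.8  1.  -2.1] grip 0.167
delta tool mm [ 0.6  0.5 29. ]
az -0.0
```

Call:
{"fn": "play_rows", "kwargs": {
  "deltas": [
    {"tx": 0, "ty": 0, "tz": 0.01, "ax": 0, "ay": 0, "az": 0, "grip": 0},
    {"tx": 0, "ty": 0, "tz": 0.009, "ax": 0, "ay": 0, "az": 0, "grip": 0},
    {"tx": 0, "ty": 0, "tz": 0.004, "ax": 0, "ay": 0, "az": 0, "grip": 0},
    {"tx": 0, "ty": 0, "tz": 0.002, "ax": 0, "ay": 0, "az": 0, "grip": 0},
    {"tx": 0, "ty": 0, "tz": 0.002, "ax": 0, "ay": 0, "az": 0, "grip": 0}
  ]
}}

```text
time: 7.22
position: [462.8, -310.4, 69.1]
ee_rot: [-0.0, 0.418, 0.909, 0.0]
force: [0.1, 0.5, -1.4]
grip_width: 0.164
gripper_force: 30.0
```

Call:
{"fn": "play_rows", "kwargs": {
  "deltas": [
    {"tx": 0, "ty": 0, "tz": 0.001, "ax": 0, "ay": 0, "az": 0, "grip": 0},
    {"tx": 0, "ty": 0, "tz": 0, "ax": 0, "ay": 0, "az": 0, "grip": 0},
    {"tx": 0, "ty": 0, "tz": 0, "ax": 0, "ay": 0, "az": 0, "grip": 0},
    {"tx": 0, "ty": 0, "tz": 0, "ax": 0, "ay": 0, "az": 0, "grip": 0}
  ]
}}

```text
time: 7.55
position: [463.2, -310.7, 69.1]
ee_rot: [0.0, 0.418, 0.909, -0.0]
force: [-0.1, -0.1, -2.4]
grip_width: 0.164
gripper_force: 30.0
```

Call:
{"fn": "play_rows", "kwargs": {
  "deltas": [
    {"tx": 0, "ty": 0, "tz": 0.0015, "ax": 0, "ay": 0, "az": 0, "grip": 0},
    {"tx": 0, "ty": 0, "tz": 0.0015, "ax": 0, "ay": 0, "az": 0, "grip": 0},
    {"tx": 0, "ty": 0, "tz": 0, "ax": 0, "ay": 0, "az": 0, "grip": 0},
    {"tx": 0, "ty": 0, "tz": 0, "ax": 0, "ay": 0, "az": 0, "grip": 0}
  ]
}}

```text
time: 7.88
position: [462.9, -310.4, 65.5]
ee_rot: [-0.0, 0.418, 0.909, 0.0]
force: [0.3, 0.3, -2.3]
grip_width: 0.169
gripper_force: 30.0
```

Call:
{"fn": "play_rows", "kwargs": {
  "deltas": [
    {"tx": 0, "ty": 0, "tz": 0, "ax": 0, "ay": 0, "az": 0, "grip": 0.3},
    {"tx": 0, "ty": 0, "tz": 0, "ax": 0, "ay": 0, "az": 0, "grip": 0.5},
    {"tx": 0, "ty": 0, "tz": 0, "ax": 0, "ay": 0, "az": 0, "grip": 0.6},
    {"tx": 0, "ty": 0, "tz": 0, "ax": 0, "ay": 0, "az": 0, "grip": 0.6},
    {"tx": 0, "ty": 0, "tz": 0, "ax": 0, "ay": 0, "az": 0, "grip": 0.6}
  ]
}}

```text
time: 8.3
position: [463.1, -310.6, 65.9]
ee_rot: [0.0, 0.418, 0.909, -0.0]
force: [1.0, 0.2, 0.2]
grip_width: 0.459
gripper_force: 0.0
```

Call:
{"fn": "play_rows", "kwargs": {
  "deltas": [
    {"tx": 0, "ty": 0, "tz": -0.01, "ax": 0, "ay": 0, "az": 0, "grip": 0.6},
    {"tx": 0, "ty": 0, "tz": -0.03, "ax": 0, "ay": 0, "az": 0, "grip": 0.6},
    {"tx": 0, "ty": 0, "tz": -0.035, "ax": 0, "ay": 0, "az": 0, "grip": 0.6},
    {"tx": 0, "ty": 0, "tz": -0.035, "ax": 0, "ay": 0, "az": 0, "grip": 0.6},
    {"tx": 0, "ty": 0, "tz": -0.02, "ax": 0, "ay": 0, "az": 0, "grip": 0.6}
  ]
}}

```text
time: 8.72
position: [464.3, -311.6, 201.3]
ee_rot: [0.003, 0.418, 0.909, -0.001]
force: [1.3, -0.3, 1.4]
grip_width: 0.6
gripper_force: 0.0
```

```bash
python3 - <<'E'
from h import *
tool([439,1,200])
E
```

```text
t 8.72 tcp [ 464.3 -311.6  201.3] yawY 40.6 z [ 0.005 -0.004 -1.   ] F [ 1.3 -0.3  1.4] grip 0.6
delta tool mm [ 2.538e+02  1.843e+02 -1.000e-01]
```

Call:
{"fn": "play_rows", "kwargs": {
  "deltas": [
    {"tx": 0.0254, "ty": 0.0184, "tz": 0, "ax": 0, "ay": 0, "az": 0, "grip": 0.6},
    {"tx": 0.0254, "ty": 0.0184, "tz": 0, "ax": 0, "ay": 0, "az": 0, "grip": 0.6},
    {"tx": 0.0254, "ty": 0.0184, "tz": 0, "ax": 0, "ay": 0, "az": 0, "grip": 0.6},
    {"tx": 0.0254, "ty": 0.0184, "tz": 0, "ax": 0, "ay": 0, "az": 0, "grip": 0.6},
    {"tx": 0.0254, "ty": 0.0184, "tz": 0, "ax": 0, "ay": 0, "az": 0, "grip": 0.6}
  ]
}}

```text
time: 9.13
position: [449.9, -153.1, 196.7]
ee_rot: [0.001, 0.418, 0.908, 0.0]
force: [0.6, -0.3, -1.0]
grip_width: 0.6
gripper_force: 0.0
```

Call:
{"fn": "play_rows", "kwargs": {
  "deltas": [
    {"tx": 0.0254, "ty": 0.0184, "tz": 0, "ax": 0, "ay": 0, "az": 0, "grip": 0.6},
    {"tx": 0.0254, "ty": 0.0184, "tz": 0, "ax": 0, "ay": 0, "az": 0, "grip": 0.6},
    {"tx": 0.0254, "ty": 0.0184, "tz": 0, "ax": 0, "ay": 0, "az": 0, "grip": 0.6},
    {"tx": 0.0254, "ty": 0.0184, "tz": 0, "ax": 0, "ay": 0, "az": 0, "grip": 0.6},
    {"tx": 0.0254, "ty": 0.0184, "tz": 0, "ax": 0, "ay": 0, "az": 0, "grip": 0.6}
  ]
}}

```text
time: 9.55
position: [437.0, 3.4, 196.7]
ee_rot: [0.001, 0.418, 0.909, 0.0]
force: [0.7, -0.1, 0.6]
grip_width: 0.606
gripper_force: 0.0
```

Call:
{"fn": "play_rows", "kwargs": {
  "deltas": [
    {"tx": 0, "ty": 0, "tz": 0, "ax": 0, "ay": 0, "az": 0, "grip": 0.6},
    {"tx": 0, "ty": 0, "tz": 0, "ax": 0, "ay": 0, "az": 0, "grip": 0.6},
    {"tx": 0, "ty": 0, "tz": 0, "ax": 0, "ay": 0, "az": 0, "grip": 0.6}
  ]
}}

```text
time: 9.8
position: [437.4, 1.7, 196.3]
ee_rot: [0.001, 0.417, 0.909, -0.0]
force: [-0.6, 0.5, -0.4]
grip_width: 0.601
gripper_force: 0.0
```

```bash
python3 - <<'E'
from h import *
c=cap('wrist');t=cap('top');s=cap('scene')
im=c['color'];lab=cv2.cvtColor(im,cv2.COLOR_RGB2LAB).astype(int)
m=(((lab[...,1]>138)&(lab[...,2]>138))*255).astype(np.uint8)
cs,_=cv2.findContours(m,cv2.RETR_EXTERNAL,cv2.CHAIN_APPROX_NONE)
for k in sorted(cs,key=cv2.contourArea)[-4:]:
    P=np.array([ray(c,*q[0],45)[:2] for q in k]).astype(np.float32);print(cv2.contourArea(k),cv2.minAreaRect(P),cv2.boundingRect(k))
tool([439,1,18])
big=np.vstack([cv2.resize(im[:,:,::-1],(400,300)),cv2.resize(t['color'][150:300,330:530,::-1],(400,300))])
big2=np.vstack([cv2.resize(s['color'][130:280,100:300,::-1],(400,300)),cv2.resize(s['color'][:,:,::-1],(400,300))])
cv2.imwrite('pics/p5.png',np.hstack([big,big2]))
E
```

```text
0.0 ((367.178466796875, -130.74566650390625), (0.0, 0.0), 0.0) (155, 240, 1, 1)
2.5 ((302.66375732421875, -240.67018127441406), (1.6721303462982178, 3.795644760131836), 54.89154815673828) (53, 272, 3, 4)
343.5 ((439.1961364746094, 3.8101072311401367), (23.734357833862305, 22.15091323852539), 86.05838012695312) (272, 179, 21, 24)
598.5 ((361.0199279785156, -138.59072875976562), (16.86672592163086, 68.57633972167969), 89.72831726074219) (118, 220, 58, 38)
t 9.95 tcp [437.4   1.  195.8] yawY 40.5 z [ 0. -0. -1.] F [-0.2 -0.9  0.1] grip 0.602
delta tool mm [ -1.    1.2 177.8]
```

View pics/p5.png

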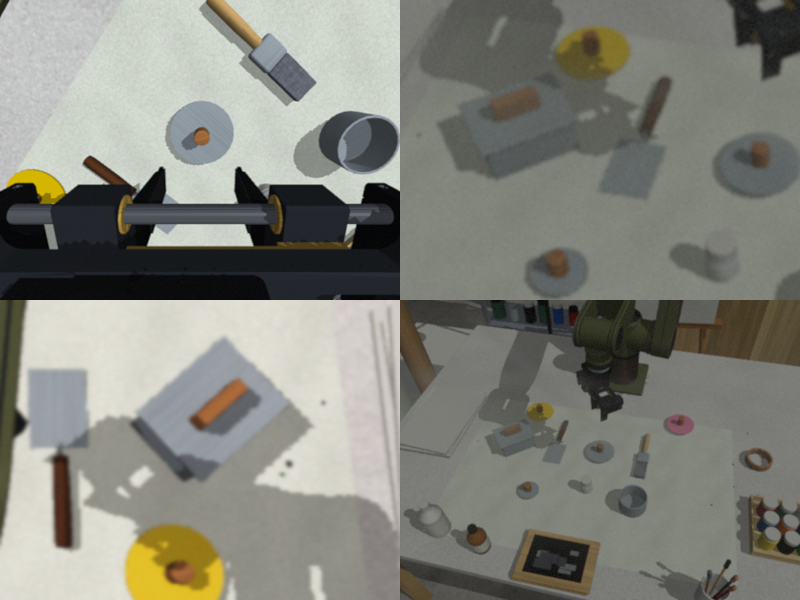

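The rectangular lid sits square on the tin in both the top and scene crops. The wrist view shows the steel round lid with its knob at (282,191) in full-image pixels, at about (439,2.5) in world mm. Shift 2 mm, go down and grip.

Call:
{"fn": "play_rows", "kwargs": {
  "deltas": [
    {"tx": 0, "ty": 0.002, "tz": 0.04, "ax": 0, "ay": 0, "az": 0, "grip": 0.6},
    {"tx": 0, "ty": 0, "tz": 0.04, "ax": 0, "ay": 0, "az": 0, "grip": 0.6},
    {"tx": 0, "ty": 0, "tz": 0.04, "ax": 0, "ay": 0, "az": 0, "grip": 0.6},
    {"tx": 0, "ty": 0, "tz": 0.03, "ax": 0, "ay": 0, "az": 0, "grip": 0.6},
    {"tx": 0, "ty": 0, "tz": 0.015, "ax": 0, "ay": 0, "az": 0, "grip": 0.6}
  ]
}}

```text
time: 10.37
position: [435.5, 2.6, 26.1]
ee_rot: [-0.003, 0.419, 0.908, -0.001]
force: [-0.7, 0.0, -0.0]
grip_width: 0.601
gripper_force: 0.0
```

Call:
{"fn": "play_rows", "kwargs": {
  "deltas": [
    {"tx": 0, "ty": 0, "tz": 0.007, "ax": 0, "ay": 0, "az": 0, "grip": 0.6},
    {"tx": 0, "ty": 0, "tz": 0.003, "ax": 0, "ay": 0, "az": 0, "grip": 0.6},
    {"tx": 0, "ty": 0, "tz": 0, "ax": 0, "ay": 0, "az": 0, "grip": 0.6},
    {"tx": 0, "ty": 0, "tz": 0, "ax": 0, "ay": 0, "az": 0, "grip": 0},
    {"tx": 0, "ty": 0, "tz": 0, "ax": 0, "ay": 0, "az": 0, "grip": 0}
  ]
}}

```text
time: 10.78
position: [440.4, 3.0, 22.4]
ee_rot: [0.002, 0.418, 0.909, 0.001]
force: [1.2, 0.7, -0.3]
grip_width: 0.513
gripper_force: 0.0
```

Call:
{"fn": "play_rows", "kwargs": {
  "deltas": [
    {"tx": 0, "ty": 0, "tz": 0, "ax": 0, "ay": 0, "az": 0, "grip": 0},
    {"tx": 0, "ty": 0, "tz": 0, "ax": 0, "ay": 0, "az": 0, "grip": 0},
    {"tx": 0, "ty": 0, "tz": 0, "ax": 0, "ay": 0, "az": 0, "grip": 0},
    {"tx": 0, "ty": 0, "tz": 0, "ax": 0, "ay": 0, "az": 0, "grip": 0},
    {"tx": 0, "ty": 0, "tz": 0, "ax": 0, "ay": 0, "az": 0, "grip": 0}
  ]
}}

```text
time: 11.2
position: [439.1, 3.4, 21.1]
ee_rot: [0.0, 0.418, 0.909, 0.0]
force: [-0.2, 0.6, 2.7]
grip_width: 0.247
gripper_force: 30.0
```

Call:
{"fn": "play_rows", "kwargs": {
  "deltas": [
    {"tx": 0, "ty": 0, "tz": 0, "ax": 0, "ay": 0, "az": 0, "grip": 0},
    {"tx": 0, "ty": 0, "tz": 0, "ax": 0, "ay": 0, "az": 0, "grip": 0}
  ]
}}

```text
time: 11.37
position: [439.1, 3.4, 21.1]
ee_rot: [0.0, 0.418, 0.909, 0.0]
force: [-1.1, 0.4, 3.6]
grip_width: 0.244
gripper_force: 30.0
```

Call:
{"fn": "play_rows", "kwargs": {
  "deltas": [
    {"tx": 0, "ty": 0, "tz": -0.01, "ax": 0, "ay": 0, "az": 0, "grip": 0},
    {"tx": 0, "ty": 0, "tz": -0.025, "ax": 0, "ay": 0, "az": 0, "grip": 0},
    {"tx": 0, "ty": 0, "tz": -0.035, "ax": 0, "ay": 0, "az": 0, "grip": 0},
    {"tx": 0, "ty": 0, "tz": -0.035, "ax": 0, "ay": 0, "az": 0, "grip": 0},
    {"tx": 0, "ty": 0, "tz": -0.025, "ax": 0, "ay": 0, "az": 0, "grip": 0}
  ]
}}

```text
time: 11.78
position: [439.1, 3.3, 153.7]
ee_rot: [0.001, 0.418, 0.909, 0.0]
force: [1.5, 0.8, -1.0]
grip_width: 0.247
gripper_force: 30.0
```

Call:
{"fn": "play_rows", "kwargs": {
  "deltas": [
    {"tx": -0.012, "ty": 0.024, "tz": -0.004, "ax": 0, "ay": 0, "az": 0, "grip": 0},
    {"tx": -0.012, "ty": 0.024, "tz": -0.004, "ax": 0, "ay": 0, "az": 0, "grip": 0},
    {"tx": -0.012, "ty": 0.024, "tz": -0.004, "ax": 0, "ay": 0, "az": 0, "grip": 0},
    {"tx": -0.012, "ty": 0.024, "tz": -0.004, "ax": 0, "ay": 0, "az": 0, "grip": 0},
    {"tx": -0.012, "ty": 0.024, "tz": -0.004, "ax": 0, "ay": 0, "az": 0, "grip": 0}
  ]
}}

```text
time: 12.2
position: [569.5, 36.3, 170.6]
ee_rot: [-0.0, 0.418, 0.909, -0.0]
force: [-0.4, -1.3, -0.9]
grip_width: 0.244
gripper_force: 30.0
```

Call:
{"fn": "play_rows", "kwargs": {
  "deltas": [
    {"tx": -0.012, "ty": 0.024, "tz": -0.004, "ax": 0, "ay": 0, "az": 0, "grip": 0},
    {"tx": -0.012, "ty": 0.024, "tz": -0.004, "ax": 0, "ay": 0, "az": 0, "grip": 0},
    {"tx": -0.012, "ty": 0.024, "tz": -0.004, "ax": 0, "ay": 0, "az": 0, "grip": 0},
    {"tx": -0.012, "ty": 0.024, "tz": -0.004, "ax": 0, "ay": 0, "az": 0, "grip": 0},
    {"tx": -0.012, "ty": 0.024, "tz": -0.004, "ax": 0, "ay": 0, "az": 0, "grip": 0}
  ]
}}

```text
time: 12.62
position: [699.7, 68.9, 190.2]
ee_rot: [-0.001, 0.418, 0.909, -0.0]
force: [0.6, 0.5, -1.7]
grip_width: 0.248
gripper_force: 30.0
```

Call:
{"fn": "play_rows", "kwargs": {
  "deltas": [
    {"tx": 0, "ty": 0, "tz": 0, "ax": 0, "ay": 0, "az": 0, "grip": 0},
    {"tx": 0, "ty": 0, "tz": 0, "ax": 0, "ay": 0, "az": 0, "grip": 0},
    {"tx": 0, "ty": 0, "tz": 0, "ax": 0, "ay": 0, "az": 0, "grip": 0}
  ]
}}

```text
time: 12.87
position: [698.1, 68.4, 189.8]
ee_rot: [-0.001, 0.418, 0.909, -0.001]
force: [-1.1, -0.4, -2.3]
grip_width: 0.248
gripper_force: 30.0
```

```bash
python3 - <<'E'
from h import *
import pickle
c=cap('wrist','w6.png');pickle.dump(c,open('c6.pkl','wb'))
tool([629,152.5,110])
p=np.array(c['camera_matrix'])@(np.array(c['R'])@[629,152.5,55]+c['t']);print(p[:2]/p[2])
E
```

```text
t 12.92 tcp [697.8  68.3 190. ] yawY 40.6 z [-0.002 -0.    -1.   ] F [-1.2 -0.7 -1.2] grip 0.247
delta tool mm [108.6   2.7  80.1]
[283.36692068  81.12885564]
```

View pics/w6.png

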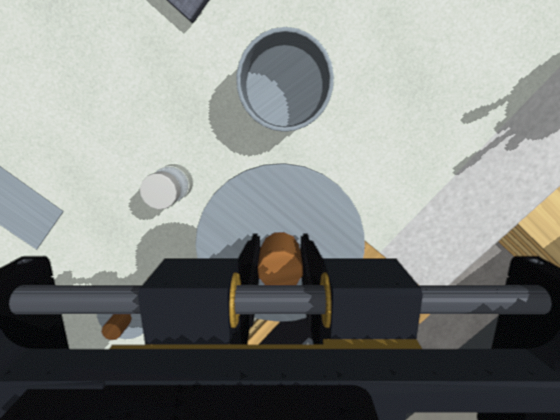

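The lid hangs level at (280,210). The pot is ahead with its rim centre near (285,78), close to the prediction of (283,81). I measure the rim on its plane.

```bash
python3 - <<'E'
from h import *
import pickle
c=pickle.load(open('c6.pkl','rb'))
lab=cv2.cvtColor(c['color'],cv2.COLOR_RGB2LAB).astype(int)
m=((lab[...,2]<127)*255).astype(np.uint8);m[150:]=0
cs,_=cv2.findContours(m,cv2.RETR_EXTERNAL,cv2.CHAIN_APPROX_NONE);k=max([q for q in cs if abs(q[:,0,0].mean()-285)<40],key=cv2.contourArea)
P=np.array([ray(c,*q[0],55)[:2] for q in k]).astype(np.float32)
r=cv2.fitEllipse(P);print(cv2.boundingRect(k),r,cv2.minEnclosingCircle(P))
tool([*r[0],110])
E
```

```text
(236, 27, 98, 104) ((629.6690673828125, 153.40060424804688), (88.13460540771484, 88.56583404541016), 4.8815436363220215) ((629.6380615234375, 153.4758758544922), 44.84405517578125)
t 12.92 tcp [697.8  68.3 190. ] yawY 40.6 z [-0.002 -0.    -1.   ] F [-1.2 -0.7 -1.2] grip 0.247
delta tool mm [108.9   3.8  80.1]
```

Call:
{"fn": "play_rows", "kwargs": {
  "deltas": [
    {"tx": 0.02, "ty": 0.0015, "tz": 0.01, "ax": 0, "ay": 0, "az": 0, "grip": 0},
    {"tx": 0.03, "ty": 0.001, "tz": 0.02, "ax": 0, "ay": 0, "az": 0, "grip": 0},
    {"tx": 0.03, "ty": 0.001, "tz": 0.02, "ax": 0, "ay": 0, "az": 0, "grip": 0},
    {"tx": 0.029, "ty": 0, "tz": 0.02, "ax": 0, "ay": 0, "az": 0, "grip": 0},
    {"tx": 0, "ty": 0, "tz": 0.01, "ax": 0, "ay": 0, "az": 0, "grip": 0}
  ]
}}

```text
time: 13.33
position: [624.7, 156.2, 107.2]
ee_rot: [-0.003, 0.416, 0.909, -0.001]
force: [0.8, -0.5, -3.3]
grip_width: 0.244
gripper_force: 30.0
```

Call:
{"fn": "play_rows", "kwargs": {
  "deltas": [
    {"tx": 0, "ty": 0, "tz": 0, "ax": 0, "ay": 0, "az": 0, "grip": 0},
    {"tx": 0, "ty": 0, "tz": 0, "ax": 0, "ay": 0, "az": 0, "grip": 0},
    {"tx": 0, "ty": 0, "tz": 0.01, "ax": 0, "ay": 0, "az": 0, "grip": 0},
    {"tx": 0, "ty": 0, "tz": 0.005, "ax": 0, "ay": 0, "az": 0, "grip": 0},
    {"tx": 0, "ty": 0, "tz": 0, "ax": 0, "ay": 0, "az": 0, "grip": 0}
  ]
}}

```text
time: 13.75
position: [630.7, 152.6, 94.8]
ee_rot: [-0.0, 0.418, 0.908, -0.0]
force: [-0.5, -1.0, -1.1]
grip_width: 0.247
gripper_force: 30.0
```

```bash
python3 - <<'E'
from h import *
tool([629.6,153.4,67])
E
```

```text
t 13.75 tcp [630.7 152.6  94.8] yawY 40.6 z [-0.001 -0.    -1.   ] F [-0.5 -1.  -1.1] grip 0.247
delta tool mm [ 1.3 -0.3 27.8]
```

Call:
{"fn": "play_rows", "kwargs": {
  "deltas": [
    {"tx": 0.001, "ty": 0, "tz": 0.01, "ax": 0, "ay": 0, "az": 0, "grip": 0},
    {"tx": 0, "ty": 0, "tz": 0.009, "ax": 0, "ay": 0, "az": 0, "grip": 0},
    {"tx": 0, "ty": 0, "tz": 0.004, "ax": 0, "ay": 0, "az": 0, "grip": 0},
    {"tx": 0, "ty": 0, "tz": 0.002, "ax": 0, "ay": 0, "az": 0, "grip": 0},
    {"tx": 0, "ty": 0, "tz": 0.002, "ax": 0, "ay": 0, "az": 0, "grip": 0}
  ]
}}

```text
time: 14.17
position: [629.8, 154.2, 67.8]
ee_rot: [-0.0, 0.418, 0.909, -0.0]
force: [1.0, -0.4, -1.1]
grip_width: 0.245
gripper_force: 30.0
```

Call:
{"fn": "play_rows", "kwargs": {
  "deltas": [
    {"tx": 0, "ty": 0, "tz": 0, "ax": 0, "ay": 0, "az": 0, "grip": 0},
    {"tx": 0, "ty": 0, "tz": 0, "ax": 0, "ay": 0, "az": 0, "grip": 0},
    {"tx": 0, "ty": 0, "tz": 0, "ax": 0, "ay": 0, "az": 0, "grip": 0}
  ]
}}

```text
time: 14.42
position: [630.4, 154.4, 69.1]
ee_rot: [0.0, 0.418, 0.909, 0.0]
force: [-0.1, 0.4, -1.9]
grip_width: 0.244
gripper_force: 30.0
```

Call:
{"fn": "play_rows", "kwargs": {
  "deltas": [
    {"tx": 0, "ty": 0, "tz": 0.001, "ax": 0, "ay": 0, "az": 0, "grip": 0},
    {"tx": 0, "ty": 0, "tz": 0.001, "ax": 0, "ay": 0, "az": 0, "grip": 0},
    {"tx": 0, "ty": 0, "tz": 0, "ax": 0, "ay": 0, "az": 0, "grip": 0},
    {"tx": 0, "ty": 0, "tz": 0, "ax": 0, "ay": 0, "az": 0, "grip": 0}
  ]
}}

```text
time: 14.75
position: [630.1, 154.3, 66.6]
ee_rot: [-0.0, 0.418, 0.909, -0.0]
force: [0.2, 0.2, -1.2]
grip_width: 0.244
gripper_force: 30.0
```

Call:
{"fn": "play_rows", "kwargs": {
  "deltas": [
    {"tx": 0, "ty": 0, "tz": 0, "ax": 0, "ay": 0, "az": 0, "grip": 0.35},
    {"tx": 0, "ty": 0, "tz": 0, "ax": 0, "ay": 0, "az": 0, "grip": 0.5},
    {"tx": 0, "ty": 0, "tz": 0, "ax": 0, "ay": 0, "az": 0, "grip": 0.6},
    {"tx": 0, "ty": 0, "tz": 0, "ax": 0, "ay": 0, "az": 0, "grip": 0.6},
    {"tx": 0, "ty": 0, "tz": 0, "ax": 0, "ay": 0, "az": 0, "grip": 0.6}
  ]
}}

```text
time: 15.17
position: [630.3, 154.3, 66.9]
ee_rot: [0.0, 0.418, 0.909, 0.0]
force: [-0.4, -0.7, -0.3]
grip_width: 0.537
gripper_force: 0.0
```

Call:
{"fn": "play_rows", "kwargs": {
  "deltas": [
    {"tx": 0, "ty": 0, "tz": -0.01, "ax": 0, "ay": 0, "az": 0, "grip": 0.6},
    {"tx": 0, "ty": 0, "tz": -0.03, "ax": 0, "ay": 0, "az": 0, "grip": 0.6},
    {"tx": 0, "ty": 0, "tz": -0.035, "ax": 0, "ay": 0, "az": 0, "grip": 0.6},
    {"tx": 0, "ty": 0, "tz": -0.035, "ax": 0, "ay": 0, "az": 0, "grip": 0.6},
    {"tx": 0, "ty": 0, "tz": -0.02, "ax": 0, "ay": 0, "az": 0, "grip": 0.6}
  ]
}}

```text
time: 15.58
position: [631.9, 154.6, 202.6]
ee_rot: [0.003, 0.418, 0.909, 0.002]
force: [0.0, 0.4, 0.7]
grip_width: 0.598
gripper_force: 0.0
```

Call:
{"fn": "play_rows", "kwargs": {
  "deltas": [
    {"tx": 0, "ty": -0.03, "tz": 0, "ax": 0, "ay": 0, "az": 0, "grip": 0.6},
    {"tx": 0, "ty": -0.035, "tz": 0, "ax": 0, "ay": 0, "az": 0, "grip": 0.6},
    {"tx": 0, "ty": -0.035, "tz": 0, "ax": 0, "ay": 0, "az": 0, "grip": 0.6},
    {"tx": 0, "ty": -0.035, "tz": 0, "ax": 0, "ay": 0, "az": 0, "grip": 0.6},
    {"tx": 0, "ty": -0.035, "tz": 0, "ax": 0, "ay": 0, "az": 0, "grip": 0.6}
  ]
}}

```text
time: 16.0
position: [499.9, 42.9, 197.5]
ee_rot: [0.001, 0.417, 0.909, 0.0]
force: [-0.5, 0.5, 0.5]
grip_width: 0.599
gripper_force: 0.0
```

Call:
{"fn": "play_rows", "kwargs": {
  "deltas": [
    {"tx": -0.035, "ty": -0.02, "tz": 0, "ax": 0, "ay": 0, "az": 0, "grip": 0.6},
    {"tx": -0.035, "ty": -0.02, "tz": 0, "ax": 0, "ay": 0, "az": 0, "grip": 0.6},
    {"tx": -0.02, "ty": -0.01, "tz": 0, "ax": 0, "ay": 0, "az": 0, "grip": 0.6},
    {"tx": 0, "ty": 0, "tz": 0, "ax": 0, "ay": 0, "az": 0, "grip": 0.6},
    {"tx": 0, "ty": 0, "tz": 0, "ax": 0, "ay": 0, "az": 0, "grip": 0.6}
  ]
}}

```text
time: 16.42
position: [521.9, -58.1, 197.5]
ee_rot: [0.0, 0.419, 0.908, 0.0]
force: [0.2, -0.1, 0.1]
grip_width: 0.601
gripper_force: 0.0
```

```bash
python3 - <<'E'
from h import *
tool()
t=cap('top','t7.png');s=cap('scene','s7.png')
r=lambda x:cv2.resize(x[:,:,::-1],(400,300))
cv2.imwrite('pics/p7.png',np.vstack([np.hstack([r(t['color']),r(t['color'][60:210,120:320])]),np.hstack([r(s['color']),r(s['color'][210:360,220:420])])]))
lab=cv2.cvtColor(t['color'],cv2.COLOR_RGB2LAB).astype(int)
m=((lab[...,2]<130)&(lab[...,0]<170)).astype(np.uint8)*255
for u,v in((219,133),(432,207)):
    w=np.zeros_like(m);cv2.circle(w,(u,v),48,255,-1)
    cs,_=cv2.findContours(cv2.morphologyEx(m&w,cv2.MORPH_CLOSE,np.ones((5,5))),cv2.RETR_EXTERNAL,cv2.CHAIN_APPROX_NONE);k=max(cs,key=cv2.contourArea)
    P=np.array([ray(t,*p[0],60)[:2] for p in k]).astype(np.float32);print(cv2.minAreaRect(P),cv2.minEnclosingCircle(P))
E
```

```text
t 16.42 tcp [521.9 -58.1 197.5] yawY 40.5 z [ 0.001  0.    -1.   ] F [ 0.2 -0.1  0.1] grip 0.601
((622.021484375, 145.544189453125), (90.66676330566406, 110.38404846191406), 87.77962493896484) ((622.03076171875, 148.23695373535156), 57.36628341674805)
((458.7411193847656, -306.08251953125), (98.39227294921875, 140.8325653076172), 40.697383880615234) ((456.4359130859375, -307.96148681640625), 81.81136322021484)
```

View pics/p7.png

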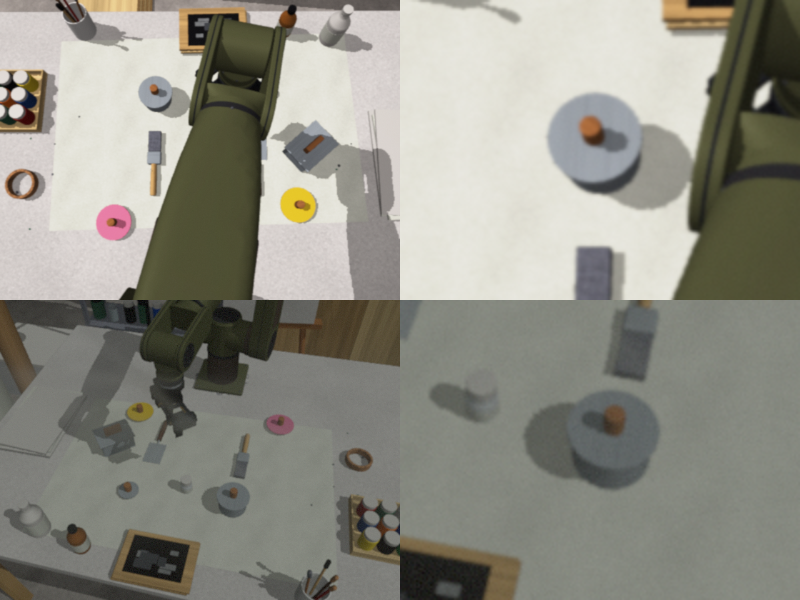

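Both lids look level and centred on their pots: the round one at (600,430) in the picture, the rectangular one at (312,145), partly under the arm's shadow. The gripper is clear of everything, so I hand the job in.

```bash
python3 -c "
from h import *
print(order.job_done())"
```

```text
the job is handed in; nothing more can be done
None
```

I put the round lid on the round pot and the rectangular lid on the tin, and handed the job in after about 16 s of robot time; both looked level and seated in the last camera checks, but no verdict came back.

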